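Check the hand lever of the cap press

TASK

Check the hand lever of the bench press: push its outer side with the outside of your fingers, smoothly and without force beyond what it needs, until it stops short of the grip bar, keep it against its stop for two seconds, then let it back out under control (do not let it snap) until it is fully out, and move clear. Do not grip the lever, keep your fingers out of the gap and off the bar, and leave the caps, punch and tray alone.

Things in the scene. Friction and masses are not known exactly. Their poses are not given: they have to be found in the camera images.
- press: Grey bench press, bolted down. Origin: on the bench; its 190 x 340 x 12 mm base plate spans x -95 to 95, y -150 to 190 mm about it. Own x points from lever to bar, y along the bar to the column, z up. Column and head at y = 120 to 180 mm stand 270 mm high; all else is under 130 mm. A dark block at y = 100 mm carries the lever pivot. Place and yaw differ between runs.
- lever_pivot (a point): The hinge axis of the lever (vertical), at the lever's mid height, 110 mm above the bench; at (-10, 100, 110) mm in the press's frame.
- lever_press (a point): Where to push: on the lever's flat outer side (away from the bar), at mid height, 150 mm from the pivot. Moves with the lever; own x points square into the lever, towards the bar; own -y along it to the free end. The lever: straight aluminium blade 12 mm thick, 26 mm high (97 to 123 mm above the bench), 195 mm long, ball end 28 mm. Open air in front and below (plate top at 12 mm).
- lever_inner (a point): Centre of the face of a dark steel strip, 2 x 140 x 22 mm, on the inner side of the lever (facing the bar), 115 mm from the pivot. Not to be touched.
- lever (a joint): Lever angle, rad. 0 = fully out (splayed 0.35 rad from the bar); grows as it is pressed to the bar (anticlockwise from above); 0.35 = rigid stop, lever parallel to the bar, about 19 mm of gap left. A spring pushes it out: at lever_press about 3 N starts it, about 10 N holds it at the stop. Let go, it snaps out. A plunger over the press's nest goes down with it.
- bar_mid (a point): Point on the axis of the fixed round grip bar, opposite lever_press when the lever is in; at (30, -40, 110) mm in the press frame. The bar is 20 mm steel with a 26 mm black rubber sleeve, level, 110 mm above the bench, along the press y from -145 to 145 mm. Not to be touched.
- cap_a: Loose black plastic cap shell, an upright ring 44 mm across and 42 mm high, on the bench beyond the bar's free end. Origin at the centre of its underside. To be left alone.
- cap_b: A second cap shell, like the first. To be left alone.
- punch: Loose hand punch lying on the bench behind the bar: wooden handle 32 mm thick, 100 mm long, steel shank 85 mm long along its +x. Origin on the bench under the joint of handle and shank. To be left alone.
- tray: Empty grey open tray 120 x 160 x 45 mm on the bench beside the press's column. Origin at the centre of its underside. To be left alone.

How it is judged (in metres and radians):
On the way, in this order (a step that is already met when the one before it is completed fails the run):
1. the fingers keep the lever pressed against its stop (value of joint lever above 0.33 rad and contact force between the fingers and lever above 3 N), for 1.2 s.
2. the lever is let back out to rest (value of joint lever below 0.03 rad), for 0.2 s.
At the end, for the whole second after the job is handed in: After having been held by the fingers within 0.02 rad of its stop for at least 1.2 s, the lever is back within 0.03 rad of fully out and at rest, and caps, punch and tray are within 20 mm of where they were (value of joint lever below 0.03 rad and velocity of joint lever between -0.05 and 0.05 rad/s and distance of each of cap_a, cap_b, punch, tray from where it was at the start of the episode below 0.02 m); the robot touches nothing.
It fails at once if the lever snaps out or is slammed in (faster than 2 rad/s) (velocity of joint lever below -2 rad/s or velocity of joint lever above 2 rad/s).
It fails at once if the lever is forced (more than 45 N) (contact force between the fingers and lever above 45 N).
It fails at once if the lever is gripped or its inner side touched (contact force between any of the fingers, the arm and lever_c0 above 0.5 N).
It fails at once if the bar is touched (contact force between any of the fingers, the arm and press_c0 above 0.5 N or contact force between any of the fingers, the arm and press_c1 above 0.5 N).
It fails at once if a cap, the punch or the tray is moved or lifted (over 20 mm) (distance of any of cap_a, cap_b, punch, tray from where it was at the start of the episode above 0.02 m).
It also fails if it takes over 45 s, if anything falls off the work surface, if the arm or the gripper's body presses on something with over 40 N, if the wrist force passes 120 N, or if a joint passes its speed limit or range.

ROBOT

A 6-joint arm with a two-finger parallel gripper is mounted at the origin on the work surface. World frame = base frame: x ahead of the robot, y to its left, z up, the work surface at z = 0. Lengths are in mm, angles in rad, forces in N, time in s.
With the tool pointing down it reaches from about 300 to 875 mm from the base axis. Payload 6.4 kg.
Tool frame: the origin (TCP) lies at the very end of the fingers, on their centre line; the grasp point (between the pads) lies 19 mm behind it; z points along the fingers, y is the line along which they close (so a half turn about z gives the same grasp; the last joint's range is limited). The gripper opens to 85 mm and grips with 20 to 120 N. Pads are 22 mm wide; open, the fingers measure 114 mm over their backs; the gripper's body (76 mm by 85 mm) begins 54 mm behind the grasp point. The pads swing forward as they close: fully open they stand 13 mm farther back than shut.
Start: joints at [1.124, 0.181, 1.607, -0, 1.354, -0.206], TCP at [137.113, 558.427, 231.288] pointing down, gripper open.
Joint ranges: [-2.99, 2.99], [-0.89, 2.07], [0.3, 2.58], [-1.14, 4.28], [0, 2.63], [-3.12, 3.12]. Speed limits (rad/s): [2.57, 2.57, 3.01, 3.14, 3.14, 3.14].

INTERFACE

Orientations are given as a rotation vector (axis times angle).
In Python, from plant import manip, grab_frame, camera_info, workorder, finder gives the robot as it stands.
- The arm moves only by the tool apply_moves, never from a script. Its argument "moves" is text: rows parted by semicolons, each of 7 numbers parted by spaces: the shift along the world's x, y, z in mm, then the turn, a rotation vector about the world's x, y, z in rad, then the closure, from 0 (fully open) to 1 (shut). A call has 1 to 5 rows; each row is the pose to reach, as a shift and turn from the pose commanded when the call began; what a row does not reach only later rows make up. A row lasts 1/10 s, in which the tool goes at most 50 mm and 8.59 degrees, less where a joint would pass 70% of its speed; a pose out of reach is approached as far as the arm can. A call with a gripper value outside its range is refused whole. The fingers move at their own pace and stop on an object; the grip force is fixed at half the most. Time passes only in rows, so rows that repeat a pose let the fingers close. It gives the time, the measured TCP pose, the force, the opening and the grip force at its end, in the units of the state.
- manip.read_state(): the state, without advancing time (a new reading comes with each control period).
- grab_frame(name): name is "scene" or "top" or "wrist"; returns (picture, depth): 400x640x3 uint8, red, green, blue; 400x640 float32, mm along the optical axis (not along the pixel's ray), 0 where there is no reading.
- camera_info(name): a dict with "fx", "fy", "cx", "cy" (pixels), "D" ([k1, k2, p1, p2, k3] as OpenCV has them; the pictures are not rectified), "extrinsics" (4x4, takes a point from camera to world coordinates); the wrist camera has in their place "hand_eye" (4x4, takes a point from camera to tool coordinates, whose origin is the TCP and whose axes are the flange's). Camera axes: x right, y down, z forward; pixel columns grow to the right and rows downward; lengths in mm; the calibration is good to about 2 mm. A picture is of the moment at which its call begins: read the wrist's pose just before it. camera_info takes no time and is no camera call.
- workorder.finish_job(): hands the job in; it is judged then, once.
Trained networks look in the newest picture that a camera, given by its name, has taken for a name from the list of things; names that differ only in an ending like _2 or _b are one class to them, and where a whole thing is asked for, a point or a joint stands for the part that bears it (a point fixed in the world has none). Each returns a list of dicts, best first, with "p" (0 to 1); they miss things now and then, are a little off and sometimes report something else, mostly with a low value. They report only what shows in the picture. A call takes as long as a camera call.
- finder.look_for(label, camera): "box" ([left, top, width, height] in pixels, round what is visible of it).
- finder.trace(label, camera): "mask" (400x640 bool, what is visible of it) and "box" ([left, top, width, height] in pixels, round what is visible of it).
The state is a dict: "time_s": time; "qpos": joint angles; "qvel": joint speeds; "joint_torque": joint torques, N m; "tool_pos": TCP position; "orientation": TCP orientation; "ft_force": force on the tool from outside, world axes, zero at the start; "torque": the same for the moment, N m; "finger_gap": finger opening in mm; "gripper_force": force on a finger pad.
Only numpy, scipy, OpenCV 4.12 (cv2) and the standard library are available. Lean on these libraries where they do the work, as an engineer would, in place of code of your own. Each camera call takes 0.05 s, during which the arm holds its last target. There are 200 camera calls.

## Working session

There is one attempt and no reset: what is moved stays moved. The work goes in short steps, Python scripts to look and compute and a tool call to move; the robot and the scene stay as the last step left them, time stands still between calls to the robot, and variables do not carry over. Pictures are saved under pics/ and viewed, at most 10 in all, crops included, and the job is handed in when it is done.

Besides the shell and the picture viewer there is one more tool, called after "Emit:" as name(argument=value, ...), one argument or row to a line, values as JSON. apply_moves: Moves the arm, as the interface text tells. Its arguments: {"type":"object","properties":{"moves":{"type":"string"}},"required":["moves"]}

```bash
mkdir -p pics; ls
python3 - <<'E'
from plant import manip, grab_frame, camera_info, finder
import cv2, numpy as np
s=manip.read_state(); print(s['time_s'],s['tool_pos'],s['orientation'])
ims=[]
for n in ("scene","top"):
    im,d=grab_frame(n); np.savez(f'{n}.npz',im=im,d=d); ims.append(im)
    i=camera_info(n); print(n,i)
    for l in ("press","lever","lever_press","bar_mid","cap_a","punch","tray"):
        print(l,[(x['box'],round(x['p'],2)) for x in finder.look_for(l,n)[:2]])
    cv2.imwrite(f'pics/{n}.png',im[:,:,::-1])
E
```

```text
pics
0.0 [136.8416197  557.89338897 230.38514015] [-3.77307900e-01 -3.11826515e+00  2.64886554e-03]
scene {'fx': 504.4422090895469, 'fy': 504.4422090895469, 'cx': 326.4393782147141, 'cy': 196.52914162034975, 'D': array([0.04874664, 0.        , 0.        , 0.        , 0.        ]), 'extrinsics': array([[-5.15069053e-01,  6.56902163e-01, -5.50620940e-01,
         1.24793756e+03],
       [ 8.57111072e-01,  4.00739659e-01, -3.23679371e-01,
         4.90462953e+02],
       [ 8.02996864e-03, -6.38660531e-01, -7.69446714e-01,
         1.05259249e+03],
       [ 0.00000000e+00,  0.00000000e+00,  0.00000000e+00,
         1.00000000e+00]])}
press [([263.6, 162.2, 133.3, 141.6], 0.86)]
lever []
lever_press [([324.4, 160.9, 17.9, 46.0], 0.79)]
bar_mid [([262.1, 160.9, 135.3, 142.8], 0.7)]
cap_a [([262.7, 168.2, 15.4, 21.2], 0.73), ([280.8, 151.0, 17.8, 24.4], 0.55)]
punch [([244.5, 218.8, 49.4, 61.1], 0.95), ([322.1, 162.9, 20.8, 42.6], 0.4)]
tray [([368.1, 280.7, 89.8, 86.3], 0.64), ([260.2, 162.7, 134.8, 140.7], 0.5)]
top {'fx': 381.00790548553687, 'fy': 381.00790548553687, 'cx': 320.1539887404243, 'cy': 199.5128659144148, 'D': array([0.0250123, 0.       , 0.       , 0.       , 0.       ]), 'extrinsics': array([[ 7.75246469e-03, -9.99060645e-01,  4.26348106e-02,
         5.16818600e+02],
       [-9.99870835e-01, -8.34493163e-03, -1.37359456e-02,
         8.72603605e+01],
       [ 1.40788273e-02, -4.25228162e-02, -9.98996295e-01,
         1.16116302e+03],
       [ 0.00000000e+00,  0.00000000e+00,  0.00000000e+00,
         1.00000000e+00]])}
press [([241.6, 132.1, 126.4, 109.7], 0.72)]
lever [([275.5, 169.8, 55.7, 67.2], 0.66)]
lever_press [([277.1, 171.2, 59.0, 62.1], 0.88)]
bar_mid [([238.0, 134.1, 134.0, 102.6], 0.79), ([275.9, 169.8, 57.5, 62.4], 0.33)]
cap_a [([273.9, 170.8, 60.0, 63.4], 0.37)]
punch []
tray [([177.9, 119.9, 64.2, 54.9], 0.86), ([275.5, 171.5, 57.1, 64.1], 0.37)]
```

View pics/top.png

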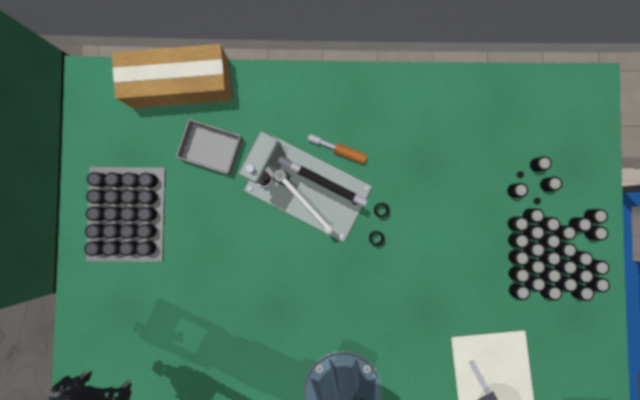

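View pics/scene.png

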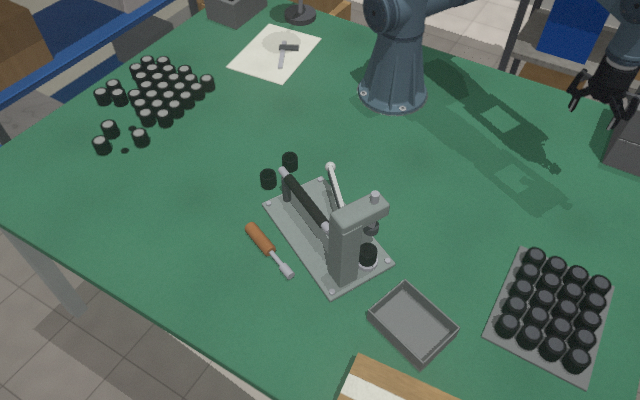

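The top view shows the press at (242–368, 132–240). The lever runs from its pivot near (280,175) to the ball near (330,232), and the bar goes from (290,165) to (365,200). The caps are at (381,210) and (377,238), the punch at (340,150) and the tray at (210,148). The robot base is at the bottom, so the lever's outer side faces the robot.

```bash
cat > h.py <<'E'
import numpy as np, cv2
from plant import camera_info
def cloud(n,d):
    i=camera_info(n); K=np.array([[i['fx'],0,i['cx']],[0,i['fy'],i['cy']],[0,0,1]])
    h,w=d.shape; uv=np.stack(np.meshgrid(np.arange(w),np.arange(h)),-1).reshape(-1,1,2).astype(float)
    r=cv2.undistortPoints(uv,K,i['D']).reshape(h,w,2)
    P=np.dstack([r*d[...,None],d]); E=i['extrinsics']
    P=P@E[:3,:3].T+E[:3,3]; P[d==0]=np.nan; return P
E
python3 - <<'E'
from h import *
import cv2
for n,(x0,y0,w,h) in (("top",(230,120,170,130)),("scene",(240,140,170,170))):
    z=np.load(n+'.npz'); P=cloud(n,z['d'])
    np.save(n+'_P.npy',P)
    s=P[y0:y0+h,x0:x0+w].reshape(-1,3); print(n,'bench z',np.nanmedian(s[(s[:,2]<8)][:,2]))
    for lo,hi in ((5,20),(85,135),(255,290)):
        q=s[(s[:,2]>lo)&(s[:,2]<hi)][:,:2].astype(np.float32)
        print(lo,hi,len(q),cv2.minAreaRect(q), q.mean(0))
    if n=='top':
        im=cv2.resize(z['im'][y0:y0+h,x0:x0+w],None,fx=4.5,fy=4.5,interpolation=cv2.INTER_CUBIC)
        cv2.imwrite('pics/topc.png',im[:,:,::-1])
        for p in ((280,175),(330,232),(305,204),(290,167),(360,197),(325,182),(382,210),(377,238),(340,150),(210,148)): print(p,P[p[1],p[0]].round(0))
E
```

```text
top bench z 0.19397704333891852
5 20 5122 ((611.193603515625, 89.72683715820312), (390.52130126953125, 508.2764587402344), 1.4620575904846191) [589.222    94.30822]
85 135 1394 ((601.560791015625, 86.18437957763672), (265.84185791015625, 144.00244140625), 45.00412368774414) [593.91766   89.390465]
255 290 55 ((627.3134765625, 239.8125457763672), (16.524919509887695, 16.529502868652344), 45.34580993652344) [626.86035 239.17937]
(280, 175) [625. 182. 140.]
(330, 232) [473.  46. 122.]
(305, 204) [549. 114. 121.]
(290, 167) [650. 156. 119.]
(360, 197) [569. -37. 113.]
(325, 182) [609.  60. 123.]
(382, 210) [ 536. -118.   -2.]
(377, 238) [ 451. -103.   -2.]
(340, 150) [714.  14.  31.]
(210, 148) [720. 407.   4.]
scene bench z 0.3284973383806573
5 20 5626 ((556.5272216796875, 74.2481689453125), (554.6246337890625, 461.8899230957031), 32.92825698852539) [625.21155 100.93518]
85 135 1567 ((587.909912109375, 116.64363098144531), (327.6774597167969, 138.11056518554688), 59.249916076660156) [618.01166  102.702065]
255 290 88 ((630.0215454101562, 241.42529296875), (21.37383460998535, 16.69936752319336), 28.011335372924805) [632.2365  242.21161]
```

View pics/topc.png

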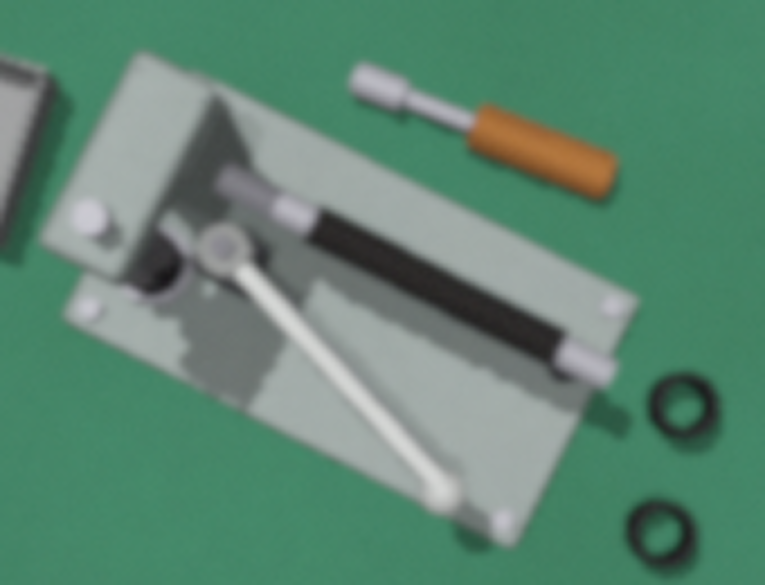

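The crop shows the pivot hub at crop (222,248), the ball at (440,492), and the bar from (225,180) to (615,370). I'll intersect rays at the known heights and cross-check with the scene camera.

```bash
cat >> h.py <<'E'
def ray(n,u,v,z):
    i=camera_info(n); K=np.array([[i['fx'],0,i['cx']],[0,i['fy'],i['cy']],[0,0,1]])
    r=cv2.undistortPoints(np.array([[[u,v]]],float),K,i['D']).ravel(); E=i['extrinsics']
    d=E[:3,:3]@[r[0],r[1],1]; o=E[:3,3]; return (o+d*(z-o[2])/d[2])[:2]
def proj(n,p):
    i=camera_info(n); K=np.array([[i['fx'],0,i['cx']],[0,i['fy'],i['cy']],[0,0,1]]); E=np.linalg.inv(i['extrinsics'])
    return cv2.projectPoints(np.array([p],float),cv2.Rodrigues(E[:3,:3])[0],E[:3,3],K,i['D'])[0].ravel()
E
python3 - <<'E'
from h import *
c=lambda u,v:((u+.5)/4.5+230-.5,(v+.5)/4.5+120-.5)
b0=ray('top',*c(318,221),110);b1=ray('top',*c(558,347),110); be=ray('top',*c(614,373),110)
piv=ray('top',*c(222,248),125); ball=ray('top',*c(441,492),110)
corn=[ray('top',*c(*p),12) for p in ((640,298),(512,547),(65,316))]
print('corners',corn,[np.linalg.norm(corn[0]-corn[1]),np.linalg.norm(corn[2]-corn[1])])
y=(corn[2]-corn[1]);print('plate yaw',np.arctan2(-y[0],y[1]))
yb=b0-b1; yaw=np.arctan2(-yb[0],yb[1]); print('bar yaw',yaw,'b',b0,b1,be)
l=ball-piv; al=np.arctan2(l[0],-l[1]);print('lever',piv,ball,np.linalg.norm(l),'dirang',al, 'splay',al-yaw)
# fit via plate corners (press frame)
A=np.array([[95,-150],[-95,-150],[-95,190],[30,-145],[-10,100]],float)
B=np.array(corn+[be,piv]); Ac=A-A.mean(0);Bc=B-B.mean(0)
th=np.arctan2((Ac[:,0]*Bc[:,1]-Ac[:,1]*Bc[:,0]).sum(),(Ac*Bc).sum()); R=np.array([[np.cos(th),-np.sin(th)],[np.sin(th),np.cos(th)]])
t=B.mean(0)-R@A.mean(0); print('fit',th,t,'res',(A@R.T+t-B).round(1))
P=R@[-10,100]+t
for q in (0,.35):
    a=th-.35+q; x=np.array([np.cos(a),np.sin(a)]); y=np.array([-x[1],x[0]])
    e=P-150*y-6*x; print(q,'pivot',P,'press pt',e,'into',x,'tip',P-195*y)
    for n in('top','scene'):print(n,proj(n,[*e,110]),proj(n,[*(P-195*y),110]))
print('bar_mid',R@[30,-40]+t)
E
```

```text
corners [array([608.62821712, -84.71764423]), array([441.10146769,   0.62620917]), array([593.11763995, 300.82367842])] [np.float64(188.01272586656492), np.float64(336.4928486171625)]
plate yaw -0.4687443466716673
bar yaw -0.4758912538332564 b [646.53924659 128.49989266] [570.17669635 -19.66194211] [554.4747606  -54.15709434]
lever [627.7047227  185.82313811] [480.75685741  51.64801663] 198.98904075175773 dirang -0.830801656922062 splay -0.35491040308880556
fit -0.4667920918958025 [592.35134997  90.61281106] res [[ 1.1 -1.4]
 [-1.1 -1.2]
 [-0.1  2.2]
 [-0.6  1.8]
 [ 0.7 -1.4]]
0 pivot [628.4235739  184.41470155] press pt [514.97315977  86.10395172] into [ 0.68456314 -0.72895357] tip [486.27762803  50.92488893]
top [315.19822558 216.40503351] [327.8873436  226.93618151]
scene [335.80123149 179.89722485] [329.5778504  167.33023826]
0.35 pivot [628.4235739  184.41470155] press pt [555.56189117  53.16236752] into [ 0.89301652 -0.45002389] tip [540.66891518  10.27648096]
top [327.24926169 201.78542569] [342.73740641 207.30372213]
scene [316.02600616 185.18317425] [304.65145353 174.66594017]
bar_mid [601.14088981  41.39143369]
```

Residuals are about 2 mm and the splay comes out at 0.355 against the stated 0.35, so the fit holds. I'll push with the fingers shut, using their flat side (tool −x). The first move is to a point about 70 mm outside the press point, staying high.

Emit:
apply_moves(
  moves="30 -38 0 0 0 -0.115 1; 60 -76 0 0 0 -0.23 1; 90 -114 0 0 0 -0.345 1; 120 -152 0 0 0 -0.46 1; 150 -190 0 0 0 -0.575 1",
)

```text
time_s: 1.3
tool_pos: [287.9, 367.0, 231.5]
orientation: [1.252, 2.881, 0.001]
ft_force: [1.0, -0.2, 0.3]
finger_gap: 12.3
gripper_force: 0.0
```

Emit:
apply_moves(
  moves="30 -38 0 0 0 0 1; 60 -76 0 0 0 0 1; 90 -114 0 0 0 0 1; 120 -152 0 0 0 0 1; 150 -190 0 0 0 0 1",
)

```text
time_s: 1.8
tool_pos: [438.1, 176.7, 231.7]
orientation: [1.246, 2.883, 0.001]
ft_force: [0.7, 0.5, -0.5]
finger_gap: 0.1
gripper_force: 0.0
```

Emit:
apply_moves(
  moves="15 -20 0 0 0 0 1; 30 -41 0 0 0 0 1; 30 -41 0 0 0 0 1; 30 -41 0 0 0 0 1",
)

```text
time_s: 2.2
tool_pos: [467.0, 137.2, 231.2]
orientation: [-1.248, -2.882, -0.0]
ft_force: [-1.1, 0.6, -1.6]
finger_gap: 0.2
gripper_force: 0.0
```

Run:
```python
from plant import manip, grab_frame, camera_info
import cv2, numpy as np
s=manip.read_state(); print({k:np.round(v,3) for k,v in s.items()})
print(cv2.Rodrigues(np.array(s['orientation']))[0].round(3))
print(camera_info('wrist')['hand_eye'].round(2))
im,d=grab_frame('scene'); w,_=grab_frame('wrist')
a=np.hstack([cv2.resize(im[100:300,200:420],(440,400)),cv2.resize(w[:,140:500],(360,400))])
cv2.imwrite('pics/a1.png',a[:,:,::-1])
```

```text
{'time_s': np.float64(2.2), 'qpos': array([ 0.041, -0.02 ,  1.822,  0.   ,  1.339, -0.712]), 'qvel': array([ 0.03 , -0.01 ,  0.01 ,  0.003,  0.003,  0.003]), 'joint_torque': array([ -1.024, -33.647, -35.424,  -0.1  ,  -0.079,  -0.055]), 'tool_pos': array([467.046, 137.229, 231.195]), 'orientation': array([-1.248, -2.882, -0.   ]), 'ft_force': array([-1.107,  0.602, -1.591]), 'torque': array([ 0.031, -0.02 ,  0.032]), 'gripper_force': np.float64(0.0), 'finger_gap': np.float64(0.199)}
[[-0.684  0.729 -0.001]
 [ 0.729  0.684  0.   ]
 [ 0.001 -0.    -1.   ]]
[[  -0.     -0.96   -0.29   73.18]
 [   1.     -0.     -0.     -0.51]
 [   0.     -0.29    0.96 -141.51]
 [   0.      0.      0.      1.  ]]
```

View pics/a1.png

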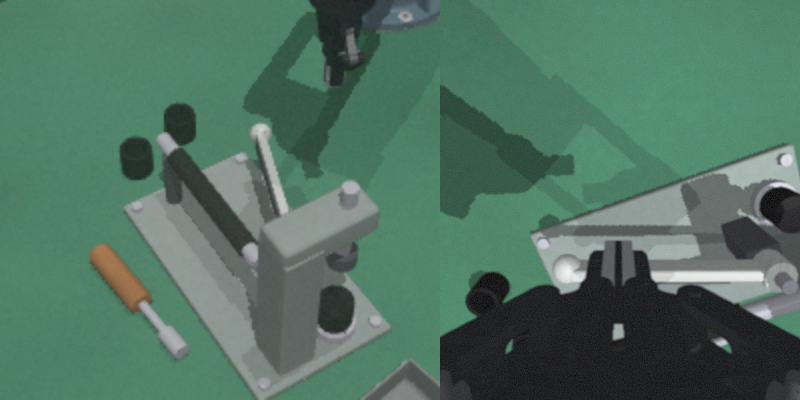

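The wrist view shows the shut fingers parallel to the lever and on its outer side, about 50 mm from the ball end, with the camera on the far side from the lever. Next I descend and approach slowly.

Emit:
apply_moves(
  moves="0 0 -40 0 0 0 1; 0 0 -80 0 0 0 1; 0 0 -115 0 0 0 1; 0 0 -139 0 0 0 1; 0 0 -139 0 0 0 1",
)

```text
time_s: 2.8
tool_pos: [463.4, 138.3, 89.0]
orientation: [-1.241, -2.879, 0.005]
ft_force: [-0.3, -0.2, 0.4]
finger_gap: -0.1
gripper_force: 0.0
```

Emit:
apply_moves(
  moves="10 -11 0 0 0 0 1; 20 -21 0 0 0 0 1; 27 -29 0 0 0 0 1; 32 -34 0 0 0 0 1; 32 -34 0 0 0 0 1",
)

```text
time_s: 3.3
tool_pos: [500.5, 102.3, 93.1]
orientation: [1.248, 2.881, 0.001]
ft_force: [0.5, -0.6, -0.3]
finger_gap: 0.2
gripper_force: 0.0
```

Emit:
apply_moves(
  moves="1 -1 0 0 0 0 1; 2 -2 0 0 0 0 1; 3 -3 0 0 0 0 1; 4 -4 0 0 0 0 1; 4 -4 0 0 0 0 1",
)

```text
time_s: 3.8
tool_pos: [503.1, 99.4, 92.3]
orientation: [-1.246, -2.884, 0.0]
ft_force: [0.4, 0.6, 1.1]
finger_gap: 0.1
gripper_force: 0.0
```

Emit:
apply_moves(
  moves="1 -1 0 0 0 0 1; 2 -2 0 0 0 0 1; 3 -3 0 0 0 0 1; 4 -4 0 0 0 0 1; 4 -4 0 0 0 0 1",
)

```text
time_s: 4.3
tool_pos: [507.3, 95.3, 92.3]
orientation: [1.246, 2.884, 0.0]
ft_force: [-0.1, -0.5, 0.4]
finger_gap: 0.0
gripper_force: 0.0
```

Emit:
apply_moves(
  moves="1 -1 0 0 0 0 1; 2 -2 0 0 0 0 1; 3 -3 0 0 0 0 1; 3 -3 0 0 0 0 1",
)

```text
time_s: 4.7
tool_pos: [509.8, 92.5, 92.2]
orientation: [-1.246, -2.883, 0.0]
ft_force: [-3.1, 1.4, 1.6]
finger_gap: 0.0
gripper_force: 1.7
```

Contact at about 3.4 N, with the tool 149 mm from the pivot. Now I swing the tool about the pivot.

Emit:
apply_moves(
  moves="2.8 -3.5 0 0 0 0.03 1; 5.7 -7 0 0 0 0.06 1; 8.7 -10.3 0 0 0 0.09 1; 11.9 -13.5 0 0 0 0.12 1; 15.1 -16.7 0 0 0 0.15 1",
)

```text
time_s: 5.2
tool_pos: [524.3, 76.2, 92.1]
orientation: [-1.024, -2.968, -0.0]
ft_force: [-5.4, 5.6, 3.7]
finger_gap: 0.0
gripper_force: 3.5
```

Emit:
apply_moves(
  moves="3.3 -3.1 0 0 0 0.03 1; 6.7 -6 0 0 0 0.06 1; 10.1 -8.9 0 0 0 0.09 1; 12.5 -10.6 0 0 0 0.11 1; 12.5 -10.6 0 0 0 0.11 1",
)

```text
time_s: 5.7
tool_pos: [536.5, 65.7, 92.1]
orientation: [-0.86, -3.018, -0.0]
ft_force: [-7.4, 3.9, 6.8]
finger_gap: 0.0
gripper_force: 4.3
```

Emit:
apply_moves(
  moves="1.3 -0.8 0 0 0 0.01 1; 2.6 -1.6 0 0 0 0.02 1; 3.8 -2.3 0 0 0 0.03 1; 5.1 -3 0 0 0 0.04 1; 5.1 -3 0 0 0 0.04 1",
)

```text
time_s: 6.2
tool_pos: [540.9, 62.5, 91.9]
orientation: [-0.799, -3.034, 0.001]
ft_force: [-8.8, 3.4, 6.1]
finger_gap: -0.1
gripper_force: 4.6
```

Emit:
apply_moves(
  moves="1 -0.5 0 0 0 0.01 1; 2 -1.1 0 0 0 0.02 1; 2 -1.1 0 0 0 0.02 1",
)

```text
time_s: 6.5
tool_pos: [542.6, 61.3, 91.8]
orientation: [-0.769, -3.041, 0.001]
ft_force: [-9.4, 1.4, 6.9]
finger_gap: 0.3
gripper_force: 4.8
```

Emit:
apply_moves(
  moves="0.9 -0.5 0 0 0 0.008 1; 1.8 -1 0 0 0 0.015 1; 1.8 -1 0 0 0 0.015 1",
)

```text
time_s: 6.8
tool_pos: [544.3, 60.2, 91.7]
orientation: [-0.746, -3.046, 0.002]
ft_force: [-9.4, 1.2, 6.6]
finger_gap: 0.0
gripper_force: 4.9
```

Emit:
apply_moves(
  moves="0.9 -0.5 0 0 0 0.005 1; 1.3 -0.7 0 0 0 0.01 1; 1.3 -0.7 0 0 0 0.01 1",
)

```text
time_s: 7.1
tool_pos: [545.4, 59.5, 91.7]
orientation: [-0.731, -3.05, 0.002]
ft_force: [-11.2, 0.8, 6.3]
finger_gap: -0.1
gripper_force: 5.0
```

Emit:
apply_moves(
  moves="0.9 -0.5 0 0 0 0.005 1; 1.3 -0.7 0 0 0 0.01 1; 1.3 -0.7 0 0 0 0.01 1",
)

```text
time_s: 7.4
tool_pos: [546.3, 59.0, 91.6]
orientation: [-0.715, -3.052, 0.002]
ft_force: [-11.5, 1.5, 8.1]
finger_gap: 0.3
gripper_force: 5.8
```

Emit:
apply_moves(
  moves="0.5 -0.3 0 0 0 0 1; 0.9 -0.5 0 0 0 0 1; 0.9 -0.5 0 0 0 0 1",
)

```text
time_s: 7.7
tool_pos: [546.4, 58.9, 91.6]
orientation: [-0.715, -3.051, 0.002]
ft_force: [-14.3, 3.0, 10.0]
finger_gap: -0.1
gripper_force: 7.6
```

The tool no longer advances and the force is climbing past 14 N, so the lever is at its stop. I hold it there for a bit over 2 s.

Emit:
apply_moves(
  moves="0.4 -0.2 0 0 0 0 1; 0.4 -0.2 0 0 0 0 1; 0.4 -0.2 0 0 0 0 1; 0.4 -0.2 0 0 0 0 1; 0.4 -0.2 0 0 0 0 1",
)

```text
time_s: 8.2
tool_pos: [546.5, 58.8, 91.6]
orientation: [-0.714, -3.05, 0.002]
ft_force: [-16.7, 3.6, 10.7]
finger_gap: -0.1
gripper_force: 8.3
```

Emit:
apply_moves(
  moves="0 0 0 0 0 0 1; 0 0 0 0 0 0 1; 0 0 0 0 0 0 1; 0 0 0 0 0 0 1; 0 0 0 0 0 0 1",
)

```text
time_s: 8.7
tool_pos: [546.5, 58.9, 91.6]
orientation: [-0.714, -3.05, 0.002]
ft_force: [-17.2, 3.4, 11.5]
finger_gap: 0.2
gripper_force: 8.3
```

Run:
```python
from plant import manip, grab_frame
import cv2, numpy as np
im,d=grab_frame('scene'); t,_=grab_frame('top')
a=np.hstack([cv2.resize(im[130:280,240:390],(400,400)),cv2.resize(t[120:250,240:370],(400,400))])
cv2.imwrite('pics/a2.png',a[:,:,::-1])
```

```text
(no output)
```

View pics/a2.png

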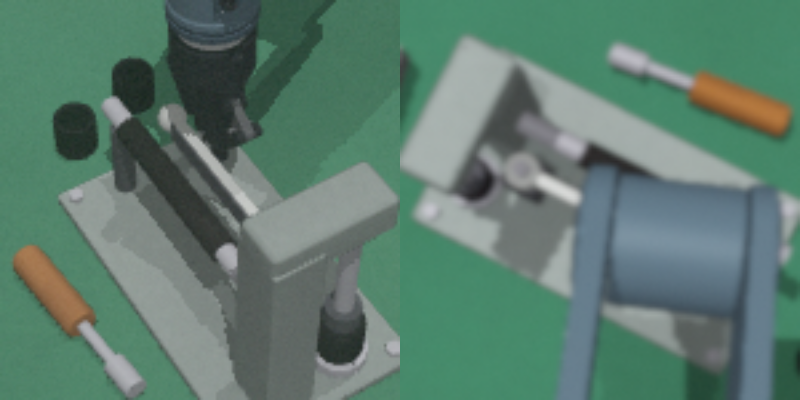

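Emit:
apply_moves(
  moves="0 0 0 0 0 0 1; 0 0 0 0 0 0 1; 0 0 0 0 0 0 1; 0 0 0 0 0 0 1; 0 0 0 0 0 0 1",
)

```text
time_s: 9.3
tool_pos: [546.4, 58.8, 91.6]
orientation: [-0.714, -3.05, 0.002]
ft_force: [-16.4, 3.6, 12.4]
finger_gap: 0.0
gripper_force: 8.3
```

Emit:
apply_moves(
  moves="0 0 0 0 0 0 1; 0 0 0 0 0 0 1; 0 0 0 0 0 0 1; 0 0 0 0 0 0 1; 0 0 0 0 0 0 1",
)

```text
time_s: 9.8
tool_pos: [546.4, 58.9, 91.6]
orientation: [-0.714, -3.05, 0.002]
ft_force: [-16.1, 3.5, 12.1]
finger_gap: 0.4
gripper_force: 8.3
```

The lever is parallel to the bar with a gap left and the plunger is down, and it has been held for more than 2 s. Now I let it out along the reversed arc.

Emit:
apply_moves(
  moves="-3.7 2.5 0 0 0 -0.03 1; -7.4 5.1 0 0 0 -0.06 1; -10.9 7.9 0 0 0 -0.09 1; -14.4 10.7 0 0 0 -0.12 1; -17.8 13.7 0 0 0 -0.15 1",
)

```text
time_s: 10.3
tool_pos: [530.2, 71.8, 91.4]
orientation: [-0.945, -2.991, 0.003]
ft_force: [-9.4, 0.3, 3.5]
finger_gap: -0.3
gripper_force: 3.6
```

Emit:
apply_moves(
  moves="-3.3 3 0 0 0 -0.03 1; -6.6 6.2 0 0 0 -0.06 1; -9.7 9.4 0 0 0 -0.09 1; -12.7 12.7 0 0 0 -0.12 1; -15.6 16.1 0 0 0 -0.15 1",
)

```text
time_s: 10.8
tool_pos: [515.1, 87.8, 91.3]
orientation: [-1.167, -2.913, 0.003]
ft_force: [-5.9, 0.8, 0.0]
finger_gap: -0.2
gripper_force: 2.1
```

Emit:
apply_moves(
  moves="-1.5 1.8 0 0 0 -0.015 1; -2.9 3.6 0 0 0 -0.03 1; -4.2 5.3 0 0 0 -0.045 1; -5.6 7.1 0 0 0 -0.055 1; -7 8.6 0 0 0 -0.055 1",
)

```text
time_s: 11.3
tool_pos: [510.0, 96.5, 92.2]
orientation: [-1.247, -2.884, -0.0]
ft_force: [-2.3, 2.7, -1.9]
finger_gap: -0.2
gripper_force: 1.4
```

Emit:
apply_moves(
  moves="-2 2.1 0 0 0 0 1; -4 4.2 0 0 0 0 1; -6 6.4 0 0 0 0 1; -9 9.6 0 0 0 0 1; -12 12.8 0 0 0 0 1",
)

```text
time_s: 11.8
tool_pos: [498.2, 109.3, 92.5]
orientation: [1.246, 2.883, 0.0]
ft_force: [-0.3, 0.7, -0.0]
finger_gap: 0.0
gripper_force: 0.0
```

Contact is released. I back off further, rise, and check.

Emit:
apply_moves(
  moves="-14 15 0 0 0 0 1; -28 30 0 0 0 0 1; -40 42 20 0 0 0 1; -40 42 60 0 0 0 1; -40 42 100 0 0 0 1",
)

```text
time_s: 12.3
tool_pos: [456.7, 151.7, 192.8]
orientation: [-1.244, -2.883, 0.002]
ft_force: [0.9, 0.4, -0.7]
finger_gap: 0.3
gripper_force: 0.0
```

Emit:
apply_moves(
  moves="-30 30 20 0 0 0 1; -60 60 30 0 0 0 1; -80 80 30 0 0 0 1; -80 80 30 0 0 0 1; -80 80 30 0 0 0 1",
)

```text
time_s: 12.8
tool_pos: [377.9, 231.4, 222.4]
orientation: [1.243, 2.884, 0.0]
ft_force: [0.0, -0.6, -0.2]
finger_gap: -0.2
gripper_force: 0.0
```

Run:
```python
from plant import manip, grab_frame
import cv2, numpy as np
t,_=grab_frame('top'); o=np.load('top.npz')['im']
print(manip.read_state()['ft_force'], np.abs(t.astype(int)-o)[120:250,170:400].max(-1).__gt__(40).sum())
a=np.hstack([cv2.resize(x[110:260,170:400],None,fx=1.7,fy=1.7) for x in (o,t)])
cv2.imwrite('pics/a3.png',a[:,:,::-1])
```

```text
[0.51412921 0.21027378 0.34037939] 0
```

View pics/a3.png

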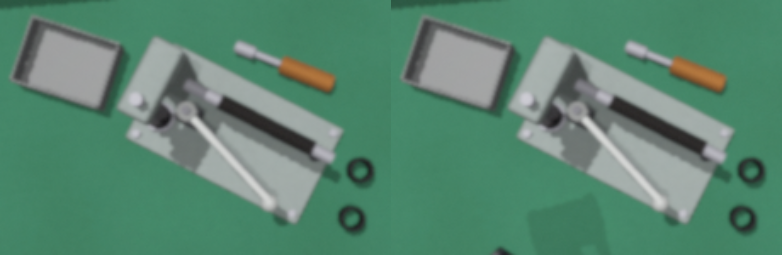

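The before and after pictures match: the lever is fully out and the caps, punch and tray haven't moved.

```bash
python3 -c "
from plant import workorder; print(workorder.finish_job())"
```

```text
the job is handed in; nothing more can be done
None
```

I pressed the lever to its stop with about 17 N sideways, held it there for just over 2 s, let it back out under control and moved clear; the job is handed in, and the closing picture shows the lever fully out and the caps, punch and tray unmoved.

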